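# Read the pressure of a charged test cell with a push-on rod gauge

### The arm

A 7-joint arm with a two-finger parallel gripper is mounted at the origin on the work surface. World frame = base frame: x ahead of the robot, y to its left, z up, the work surface at z = 0. Lengths are in m, angles in rad, forces in N, time in s.
With the tool pointing down it reaches from about 0.4 to 0.85 m from the base axis. Payload 4.4 kg.
Tool frame: the origin (TCP) lies at the very end of the fingers, on their centre line; the grasp point (between the pads) lies 19 mm behind it; z points along the fingers, y is the line along which they close (so a half turn about z gives the same grasp; the last joint's range is limited). The gripper opens to 94 mm and grips with 3 to 60 N. Pads are 16 mm wide; open, the fingers measure 119 mm over their backs; the gripper's body (75 mm by 177 mm) begins 78 mm behind the grasp point.
Start: joints at [1.189, 0.628, 0.038, 1.517, -0.027, 0.996, -0.02], TCP at [0.202, -0.618, 0.205] pointing down, gripper open.
Joint ranges: [-3.06, 3.06], [-0.37, 2.12], [-1.25, 1.32], [0.18, 2.47], [-1.1, 4.24], [0.23, 1.98], [-2.94, 2.94]. Speed limits (rad/s): [2.57, 2.57, 3.14, 3.14, 3.14, 3.14, 3.14].

### API

Orientations are given as a rotation vector (axis times angle).
In Python, from workcell import status, eyes, hand_in gives the robot as it stands. The module is installed in compiled form; this text tells all that it offers.
- The arm moves only by the shell command python3 -m creep 'ROWS' [OPENING] [FORCE]. ROWS is JSON, a list of rows, each an object of numbers: "dx", "dy", "dz": the shift along the tool's x, y, z in cm; "rx", "ry", "rz": the turn, a rotation vector about the tool's x, y, z in degrees. In form: [{"dx": .., "dy": .., "dz": .., "rx": .., "ry": .., "rz": ..}, ...]. A call has 1 to 12 rows; each row is the pose to reach, as a shift and turn from the pose commanded when the call began, along the tool's axes at that moment; what a row does not reach only later rows make up. A row lasts 1/8 s, in which the tool goes at most 62.5 mm and 10.7 degrees, less where a joint would pass 70% of its speed; a pose out of reach is approached as far as the arm can. A call with a gripper value outside its range is refused whole. OPENING is the finger opening in cm, from 0 to 9.4, set as the call begins (- or left out, the last holds). The fingers move at their own pace and stop on an object; FORCE is the grip in N (left out, the last holds). Time passes only in rows, so rows that repeat a pose let the fingers close. It gives the time, the measured TCP pose, the force, the opening and the grip force at its end, in the units of the state.
- status.sense(): the state, without advancing time (a new reading comes with each control period).
- eyes.camera(name): name is "scene" or "top" or "wrist"; returns a dict with "pixels" (400x640x3 uint8, red, green, blue), "fx", "fy", "cx", "cy" (pixels), "k1" (the pictures are not rectified: a ray, as slopes to the right and down, at radius r is drawn at 1 + k1 r^2 times it, then the intrinsics apply), "position" and "rotation" of the camera in the world. Camera axes: x right, y down, z forward; pixel columns grow to the right and rows downward; lengths in m; the calibration is good to about 2 mm. A picture is of the moment at which its call begins. There is no depth.
- hand_in(): hands the job in; it is judged then, once.
The state is a dict: "t": time; "q": joint angles; "qvel": joint speeds; "tau": joint torques, N m; "position": TCP position; "ee_rot": TCP orientation; "force": force on the tool from outside, world axes, zero at the start; "torque": the same for the moment, N m; "gripper_width": finger opening in m; "grasp_force": force on a finger pad.
Only numpy, scipy, OpenCV 4.12 (cv2) and the standard library are available. Lean on these libraries where they do the work, as an engineer would, in place of code of your own. Each camera call takes 0.05 s, during which the arm holds its last target. There are 200 camera calls.

### The job

Take the rod gauge out of its stand, put it over the valve stem of the pressure cell and press it straight down onto the rubber seal with a steady push of about 20 N (never over 25 N) for two seconds, so that the cell's pressure drives the gauge's rod out. Then put the gauge back upright in its stand and let go, with the rod still out so that it can be read; leave the other things on the desk where they are.

Things in the scene. Friction and masses are not known exactly. Their poses are not given: they have to be found in the camera images.
- gauge: The loose push-on gauge, about 120 g, upright in its stand: round steel head 25 mm across from 0 to 24 mm height, then a square aluminium barrel 18 x 18 mm up to 76 mm (grip its flats around 54 mm), and a thin white rod standing 6 mm out of the top (keep 20 mm free above the barrel for it). Origin: centre of the underside; z up along the gauge, x and y square to the barrel's flats.
- gauge_mouth (a point): Centre of the gauge's mouth, in the plane of its underside (same point as its origin): a round hole 14 mm across. 8 mm up inside it is a sprung piston (1.2 N per mm) which the stem pushes up and which pushes the rod out. The piston springs back; the rod stays out.
- rod (a joint): How far the gauge's white rod has been driven out, in m: 0 pushed in (start), 0.018 at most. A full reading is 0.004 to 0.014, depending on the cell's pressure. It stays where it is by friction (0.8 N).
- cell: The pressure cell, fixed: a 90 x 90 x 8 mm dark plate, a steel drum 72 mm across up to 51 mm and a neck 34 mm across up to 62 mm above the desk; on the neck a black rubber seal 26 mm across, its top 74 mm above the desk, with the valve stem in its middle. The seal gives 5 N per mm, at most 5 mm, and springs back. Origin: centre of the plate's underside.
- stem_tip (a point): Centre of the top of the brass valve stem: upright, 10 mm thick, tapered to 6 mm at the tip, 21 mm above the seal, 95 mm above the desk. The cell's pressure holds it out with a hidden 5 to 16 N; pushed harder it sinks at nearly constant force (up to 20 mm) and springs back. The gauge's piston meets it first; 13 mm lower the gauge's rim meets the seal. Push = stem + seal.
- stand: The gauge's stand, fixed: a square grey plastic cup, 43 x 43 mm outside, 33 x 33 mm inside, rim 28 mm and inner floor 5 mm above the desk, on a foot 75 x 75 x 5 mm. Origin: centre of the underside; the gauge stands in it with its origin 5 mm above this.
- notes: Bystander: block of note paper 76 x 76 x 40 mm. Origin: centre of the underside.
- specimen: Bystander: upright concrete test cylinder 50 mm across, 100 mm high. Origin: centre of the underside.
- mouse: Bystander: black computer mouse 100 x 60 x 24 mm. Origin: centre of the underside.

How it is judged:
By the outcome, as a careful person would: the job done as asked, in the order asked, and still so for the second after the job is handed in, with the robot touching nothing.
It also fails if it takes over 69 s, if anything falls off the work surface, if the arm or the gripper's body presses on something with over 40 N, if the wrist force passes 120 N, or if a joint passes its speed limit or range.

## Working session

There is one attempt and no reset: what is moved stays moved. The work goes in short steps, Python scripts to look and compute and a shell command to move; the robot and the scene stay as the last step left them, time stands still between calls to the robot, and variables do not carry over. Pictures are saved under pics/ and viewed, at most 12 in all, crops included, and the job is handed in when it is done.

```bash
mkdir -p pics; cat > h.py <<'E'
import numpy as np, cv2
from scipy.spatial.transform import Rotation as R
from workcell import status, eyes
def snap(n,f):
    c=eyes.camera(n); cv2.imwrite(f'pics/{f}.png',c['pixels'][:,:,::-1]); np.save(f'pics/{f}.npy',{k:v for k,v in c.items()},allow_pickle=True); return c
def load(f): return np.load(f'pics/{f}.npy',allow_pickle=True).item()
def ray(c,u,v):
    d=np.array([(u-c['cx'])/c['fx'],(v-c['cy'])/c['fy']]); s=d.copy()
    for _ in range(30): s=d/(1+c['k1']*(s@s))
    r=np.array(c['rotation']); 
    if r.ndim==1: r=R.from_rotvec(r).as_matrix()
    return np.array(c['position']), r@np.array([s[0],s[1],1])
def atz(c,u,v,z):
    p,d=ray(c,u,v); return p+d*(z-p[2])/d[2]
def proj(c,P):
    r=np.array(c['rotation'])
    if r.ndim==1: r=R.from_rotvec(r).as_matrix()
    q=r.T@(np.array(P)-c['position']); s=q[:2]/q[2]; s=s*(1+c['k1']*(s@s))
    return np.array([c['cx']+c['fx']*s[0],c['cy']+c['fy']*s[1]])
def tri(*l):
    A=0;b=0
    for c,u,v in l:
        p,d=ray(c,u,v); d=d/np.linalg.norm(d); M=np.eye(3)-np.outer(d,d); A=A+M;b=b+M@p
    return np.linalg.solve(A,b)
def st():
    s=status.sense(); return s, R.from_rotvec(s['ee_rot']).as_matrix()
def togo(P):
    s,r=st(); return r.T@(np.array(P)-s['position'])*100
E
python3 - <<'E'
from h import *
a=snap('scene','s0');b=snap('top','t0')
for c in(a,b): print({k:v for k,v in c.items() if k!='pixels'})
cv2.imwrite('pics/both.png',cv2.resize(np.vstack([a['pixels'],b['pixels']])[:,:,::-1],(480,600)))
s,r=st();print(s['t'],s['position'],r)
E
```

```text
{'fx': 372.7595591317433, 'fy': 372.7595591317433, 'cx': 320.1578872057225, 'cy': 202.50750075714572, 'k1': -0.047499329582970484, 'position': array([1.08253312, 0.59355461, 0.80881559]), 'rotation': array([-0.88660302, -2.51340834,  1.09904408])}
{'fx': 382.33457428362334, 'fy': 382.33457428362334, 'cx': 317.19907548367, 'cy': 202.3787571618219, 'k1': -0.006278521045209185, 'position': array([ 0.43333889, -0.00253703,  1.14031806]), 'rotation': array([-2.15626102,  2.10049934, -0.18325998])}
0.1 [ 0.20170628 -0.61727395  0.20467625] [[ 9.50534006e-01  3.10619979e-01 -5.76455056e-04]
 [ 3.10620510e-01 -9.50532661e-01  1.60004053e-03]
 [-5.09348031e-05 -1.69995169e-03 -9.99998554e-01]]
```

View pics/s0.png

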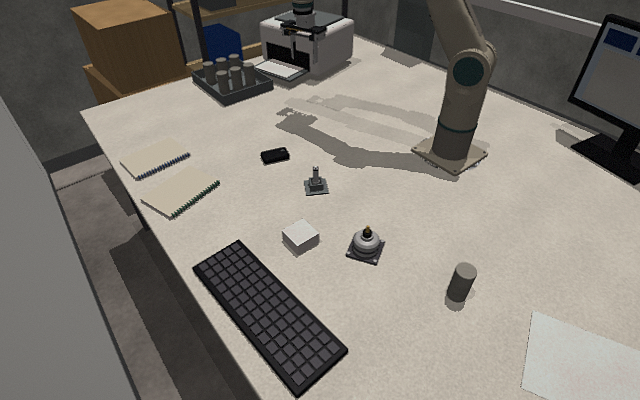

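View pics/t0.png

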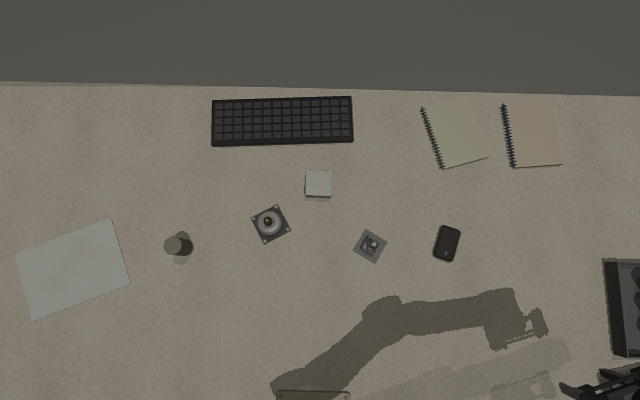

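The scene picture shows the gauge in its stand at about (317,183), the cell at (367,243), and the notes, specimen and mouse. In the top view the stand is at (370,246) and the cell at (270,223). I'll enlarge both.

```bash
python3 - <<'E'
from h import *
a=load('s0')['pixels'][:,:,::-1];b=load('t0')['pixels'][:,:,::-1]
f=lambda i,u,v:cv2.resize(i[v-25:v+25,u-33:u+33],(396,300),interpolation=cv2.INTER_CUBIC)
cv2.imwrite('pics/crop.png',np.vstack([np.hstack([f(b,370,246),f(b,270,224)]),np.hstack([f(a,317,180),f(a,367,243)])]))
E
```

```text
(no output)
```

View pics/crop.png

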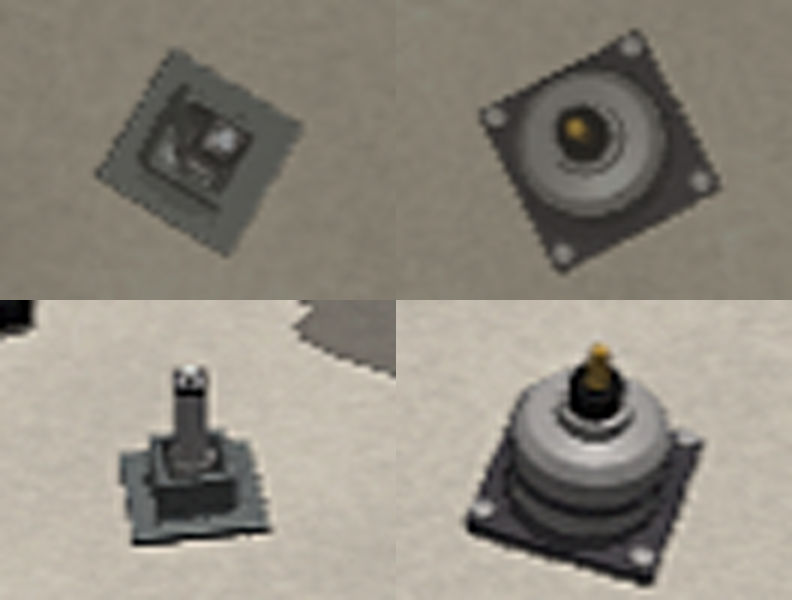

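Upper row (top camera) shows the foot corners, the gauge top at crop (222,138) and the stem tip at (576,128). Lower row (scene camera) shows the gauge top at (190,378) and the stem tip at (599,348).

```bash
python3 - <<'E'
from h import *
a=load('s0');b=load('t0')
g=lambda o,x,y:(o[0]+(x+.5)/6-.5,o[1]+(y+.5)/6-.5)
st_=[atz(b,*g((337,221),*p),.005) for p in[(175,48),(303,125),(228,255),(97,175)]]
print('stand',np.mean(st_,0),[np.degrees(np.arctan2(*(st_[(i+1)%4]-st_[i])[1::-1])) for i in range(4)])
ce=[atz(b,*g((237,199),x-396,y),.008) for x,y in[(640,30),(722,185),(562,272),(478,108)]]
print('cell',np.mean(ce,0))
print('gauge top',atz(b,*g((337,221),222,138),.081),atz(a,*g((284,155),190,78),.083))
print('stem',atz(b,*g((237,199),180,128),.095),atz(a,*g((334,218),203,48),.095))
s,r=st();P=np.mean(st_,0)
print(s['q'],r.T@(P-s['position'])*100)
E
```

```text
stand [ 0.50810049 -0.1559269   0.005     ] [np.float64(-119.95569838993637), np.float64(150.1213253527299), np.float64(59.99082723344262), np.float64(-30.875149699022483)]
cell [0.56651011 0.14058283 0.008     ]
gauge top [ 0.50900151 -0.15542235  0.081     ] [ 0.50913738 -0.15666644  0.083     ]
stem [0.5652747  0.14126871 0.095     ] [0.56619758 0.13911497 0.095     ]
[ 1.18919406  0.62921574  0.03843983  1.51825032 -0.02695375  0.99634504
 -0.0199861 ] [ 43.4552147  -34.30138266  20.02375085]
```

```bash
python3 -m creep '[{"dx":4,"dy":-3.2,"rz":-2},{"dx":8.5,"dy":-6.7,"rz":-4},{"dx":13,"dy":-10.3,"rz":-6},{"dx":17.5,"dy":-13.8,"rz":-8},{"dx":22,"dy":-17.4,"rz":-10},{"dx":26.5,"dy":-20.9,"rz":-12},{"dx":31,"dy":-24.5,"rz":-12},{"dx":35.5,"dy":-28,"rz":-12},{"dx":39.5,"dy":-31.2,"rz":-12},{"dx":42.5,"dy":-33.5,"rz":-12},{"dx":43.55,"dy":-34.35,"rz":-12},{"dx":43.55,"dy":-34.35,"rz":-12}]' 7
python3 - <<'E'
from h import *
c=snap('wrist','w0');s,r=st();print(s['t'],s['position'],r,togo([.509,-.1555,.04]),c['position'],c['rotation'])
E
```

```text
0.15 [ 0.20173109 -0.61737015  0.20478208] [[ 9.50568726e-01  3.10513927e-01 -4.45424471e-04]
 [ 3.10514247e-01 -9.50567759e-01  1.35556419e-03]
 [-2.48458050e-06 -1.42686757e-03 -9.99998982e-01]] [ 43.54978847 -34.33924766  16.52711452] [ 0.27650288 -0.59296457  0.38352865] [ 2.35696186 -1.70680137 -0.23953344]validation failed for argument at $[0]...
```

View pics/w0.png

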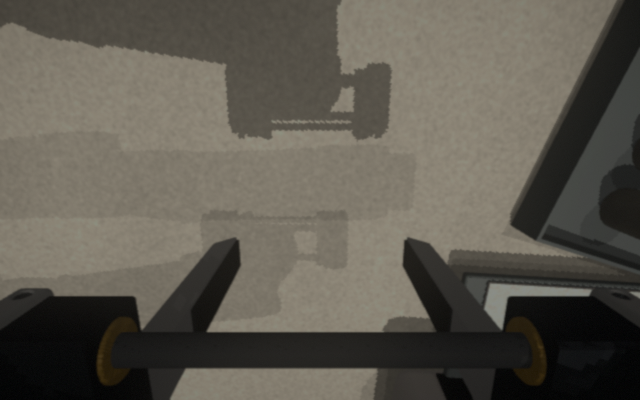

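The arm did not move, so the picture only shows desk at the start pose. The rows apparently need all six keys.

```bash
python3 -m creep '[{"dx":4,"dy":-3.2,"dz":0,"rx":0,"ry":0,"rz":-2},{"dx":8.5,"dy":-6.7,"dz":0,"rx":0,"ry":0,"rz":-4},{"dx":13,"dy":-10.3,"dz":0,"rx":0,"ry":0,"rz":-6},{"dx":17.5,"dy":-13.8,"dz":0,"rx":0,"ry":0,"rz":-8},{"dx":22,"dy":-17.4,"dz":0,"rx":0,"ry":0,"rz":-10},{"dx":26.5,"dy":-20.9,"dz":0,"rx":0,"ry":0,"rz":-12},{"dx":31,"dy":-24.5,"dz":0,"rx":0,"ry":0,"rz":-12},{"dx":35.5,"dy":-28,"dz":0,"rx":0,"ry":0,"rz":-12},{"dx":39.5,"dy":-31.2,"dz":0,"rx":0,"ry":0,"rz":-12},{"dx":42.5,"dy":-33.5,"dz":0,"rx":0,"ry":0,"rz":-12},{"dx":43.55,"dy":-34.35,"dz":0,"rx":0,"ry":0,"rz":-12},{"dx":43.55,"dy":-34.35,"dz":0,"rx":0,"ry":0,"rz":-12}]' 7 && 
python3 - <<'E'
from h import *
c=snap('wrist','w1');s,r=st();print(s['t'],s['position'],r,togo([.509,-.1555,.04]),c['position'],c['rotation'])
E
```

```text
t: 1.65
position: [0.5089, -0.1563, 0.2053]
ee_rot: [3.033, 0.817, -0.001]
force: [-0.4, -0.5, -0.1]
gripper_width: 0.07
grasp_force: 0.0
1.7 [ 0.50827947 -0.15751047  0.2053081 ] [[ 8.65862928e-01  5.00280184e-01 -1.06213321e-03]
 [ 5.00279437e-01 -8.65863544e-01 -8.98949906e-04]
 [-1.36938925e-03  2.47003993e-04 -9.99999032e-01]] [ 0.1856046  -0.14211533 16.53053655] [ 0.57689315 -0.11639997  0.38406888] [ 2.51021566 -1.44320626 -0.2014653 ]
```

View pics/w1.png

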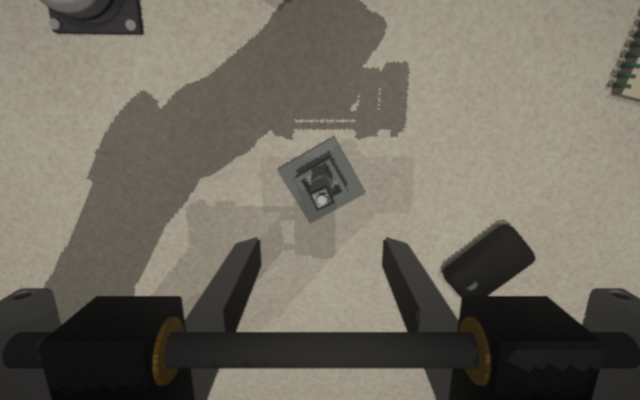

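Wrist view: gauge top is at about (321,198) and the foot is turned roughly 30° from the gripper. I'll enlarge to see how the barrel itself is turned.

```bash
python3 - <<'E'
from h import *
c=load('w1');i=c['pixels'][130:230,260:380,::-1]
cv2.imwrite('pics/crop2.png',cv2.resize(i,(720,600),interpolation=cv2.INTER_CUBIC))
E
```

```text
(no output)
```

View pics/crop2.png

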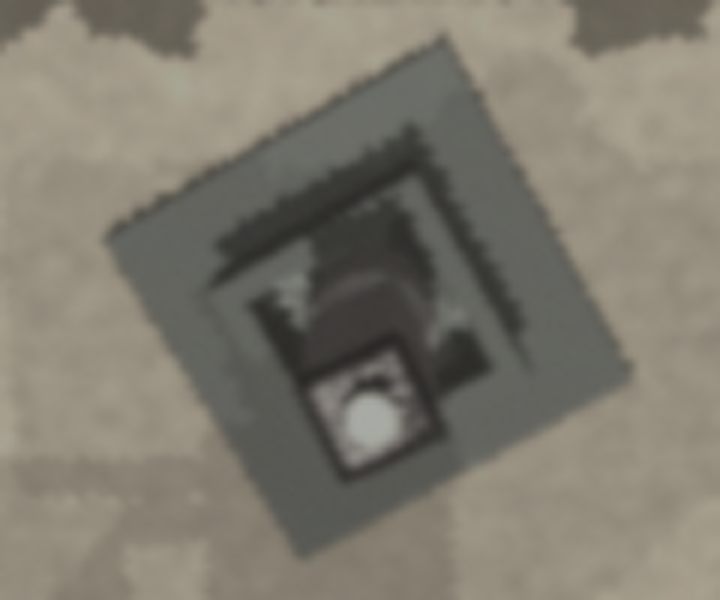

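The barrel top is a square with crop corners (390,338), (442,432), (350,480) and (303,380), roughly parallel to the stand.

```bash
python3 - <<'E'
from h import *
c=load('w1')
f=lambda p,z:atz(c,260+(p[0]+.5)/6-.5,130+(p[1]+.5)/6-.5,z)
C=[f(p,.081) for p in[(390,338),(442,432),(350,480),(303,380)]]
an=lambda C:[np.round(np.degrees(np.arctan2(*(C[(i+1)%4]-C[i])[1::-1])),1) for i in range(4)]
print(np.mean(C,0),an(C),[np.linalg.norm(C[i]-C[i-1]) for i in range(4)])
print('rod',f((372,418),.087))
F=[f(p,.005) for p in[(447,37),(632,372),(302,558),(107,237)]];print('foot',np.mean(F,0),an(F))
s,r=st();print(np.degrees(np.arctan2(r[1,1],r[0,1])),s['q'],togo(np.mean(C,0)))
E
```

```text
[ 0.50836488 -0.15637795  0.081     ] [np.float64(-121.3), np.float64(148.8), np.float64(54.3), np.float64(-33.5)] [np.float64(0.014959557624354608), np.float64(0.017017447019912337), np.float64(0.01630313461729107), np.float64(0.01764932747073094)]
rod [ 0.50840526 -0.15648054  0.087     ]
foot [ 0.50863089 -0.15638015  0.005     ] [np.float64(-120.0), np.float64(150.8), np.float64(59.7), np.float64(-29.6)]
-59.98146045644417 [ 0.28401724  0.46011674 -0.0535431   1.84465962  0.03347257  0.83848795
 -0.8332446 ] [ 0.08107507 -0.09685782 12.4306869 ]
```

```bash
python3 -m creep '[{"dx":-0.1,"dy":0.05,"dz":2,"rx":0,"ry":0,"rz":-9},{"dx":-0.1,"dy":0.05,"dz":5,"rx":0,"ry":0,"rz":-19},{"dx":-0.1,"dy":0.05,"dz":8,"rx":0,"ry":0,"rz":-27},{"dx":-0.1,"dy":0.05,"dz":10,"rx":0,"ry":0,"rz":-30.5},{"dx":-0.1,"dy":0.05,"dz":10,"rx":0,"ry":0,"rz":-30.5},{"dx":-0.1,"dy":0.05,"dz":10,"rx":0,"ry":0,"rz":-30.5}]' 7 && 
python3 - <<'E'
from h import *
c=snap('wrist','w2');s,r=st();print(s['t'],s['position'],r,togo([.5084,-.1564,.04]),s['force'])
for P in([.5084,-.1564,.081],[.5084,-.1564,.087]):print(proj(c,P))
cv2.imwrite('pics/w2c.png',cv2.resize(c['pixels'][130:330,200:440,::-1],(720,600),interpolation=cv2.INTER_CUBIC))
E
```

```text
t: 2.45
position: [0.5086, -0.1585, 0.1062]
ee_rot: [2.714, 1.58, 0.0]
force: [0.8, 0.1, 0.3]
gripper_width: 0.0702
grasp_force: 0.0
2.5 [ 0.50889944 -0.15816775  0.10644219] [[ 4.92997762e-01  8.70029398e-01  1.43287685e-03]
 [ 8.70030572e-01 -4.92996892e-01 -9.32072942e-04]
 [-1.04527029e-04  1.70615654e-03 -9.99998539e-01]] [ 0.12987203 -0.14193826  6.64397322] [0.71208789 0.38537911 0.42978795]
[320.36565801 233.63258705]
[320.35220999 237.03158611]
```

View pics/w2c.png

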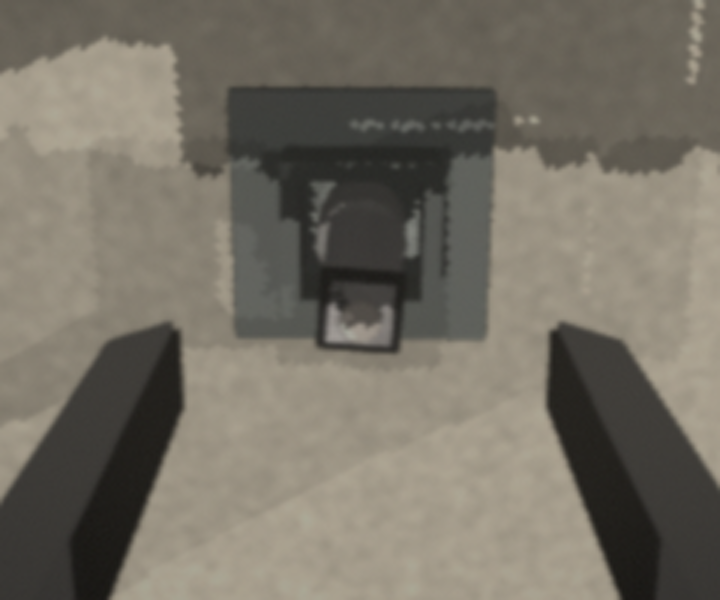

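The barrel is centred about 1 mm from where predicted, turned about 3° clockwise to the gripper. Correct that, descend and close.

```bash
python3 -m creep '[{"dx":0.13,"dy":-0.14,"dz":0,"rx":0,"ry":0,"rz":3},{"dx":0.13,"dy":-0.14,"dz":2,"rx":0,"ry":0,"rz":3},{"dx":0.13,"dy":-0.14,"dz":4,"rx":0,"ry":0,"rz":3},{"dx":0.13,"dy":-0.14,"dz":5.8,"rx":0,"ry":0,"rz":3},{"dx":0.13,"dy":-0.14,"dz":6.6,"rx":0,"ry":0,"rz":3},{"dx":0.13,"dy":-0.14,"dz":6.6,"rx":0,"ry":0,"rz":3}]' && 
python3 - <<'E'
from h import *
s,r=st();print(s['t'],s['position'],r,togo([.5084,-.1564,.04]),s['force'])
E
```

```text
t: 3.25
position: [0.5081, -0.1553, 0.0398]
ee_rot: [2.753, 1.513, 0.0]
force: [-0.0, -0.0, -0.1]
gripper_width: 0.0699
grasp_force: 0.0
3.25 [ 0.50814265 -0.15533268  0.03977081] [[ 5.36142191e-01  8.44127665e-01  1.87190117e-04]
 [ 8.44127683e-01 -5.36142156e-01 -2.10622886e-04]
 [-7.74320918e-05  2.70936175e-04 -9.99999960e-01]] [-0.07629969  0.07895389 -0.02289189] [-0.04184881 -0.01512196 -0.07578162]
```

```bash
python3 -m creep '[{"dx":-0.08,"dy":0.08,"dz":0,"rx":0,"ry":0,"rz":0},{"dx":-0.08,"dy":0.08,"dz":0,"rx":0,"ry":0,"rz":0},{"dx":-0.08,"dy":0.08,"dz":0,"rx":0,"ry":0,"rz":0},{"dx":-0.08,"dy":0.08,"dz":0,"rx":0,"ry":0,"rz":0}]' 1 45; python3 -m creep '[{"dx":0,"dy":0,"dz":0,"rx":0,"ry":0,"rz":0},{"dx":0,"dy":0,"dz":0,"rx":0,"ry":0,"rz":0},{"dx":0,"dy":0,"dz":0,"rx":0,"ry":0,"rz":0},{"dx":0,"dy":0,"dz":0,"rx":0,"ry":0,"rz":0}]'
python3 - <<'E'
from h import *
s,r=st();print(s['t'],s['position'],r,s['force'],s['q'])
E
```

```text
t: 3.75
position: [0.5084, -0.1563, 0.0397]
ee_rot: [2.753, 1.513, 0.0]
force: [0.3, -0.4, 0.5]
gripper_width: 0.0332
grasp_force: 0.0
t: 4.25
position: [0.5083, -0.1563, 0.0395]
ee_rot: [2.753, 1.513, 0.0]
force: [0.1, -0.4, 0.0]
gripper_width: 0.0178
grasp_force: 45.0
4.25 [ 0.50831023 -0.15632104  0.03949447] [[ 5.35934896e-01  8.44259304e-01  1.23663588e-04]
 [ 8.44259311e-01 -5.35934898e-01 -2.32834690e-05]
 [ 4.66183473e-05  1.16882560e-04 -9.99999992e-01]] [ 0.14776816 -0.4159163   0.02177876] [ 0.33098599  0.71366865 -0.12933697  1.97848385  0.19104468  0.46073365
 -0.5041603 ]
```

```bash
python3 -m creep '[{"dx":0,"dy":0,"dz":-1,"rx":0,"ry":0,"rz":0},{"dx":0,"dy":0,"dz":-3.5,"rx":0,"ry":0,"rz":0},{"dx":0,"dy":0,"dz":-7,"rx":0,"ry":0,"rz":0},{"dx":1,"dy":-0.4,"dz":-10,"rx":0,"ry":0,"rz":0},{"dx":4,"dy":-1.57,"dz":-12,"rx":0,"ry":0,"rz":0},{"dx":8.5,"dy":-3.34,"dz":-13,"rx":0,"ry":0,"rz":0},{"dx":13,"dy":-5.1,"dz":-13,"rx":0,"ry":0,"rz":0},{"dx":17.5,"dy":-6.87,"dz":-13,"rx":0,"ry":0,"rz":0},{"dx":22,"dy":-8.64,"dz":-13,"rx":0,"ry":0,"rz":0},{"dx":25.5,"dy":-10,"dz":-13,"rx":0,"ry":0,"rz":0},{"dx":27.5,"dy":-10.8,"dz":-13,"rx":0,"ry":0,"rz":0},{"dx":28.1,"dy":-11.04,"dz":-13,"rx":0,"ry":0,"rz":0}]' && python3 -m creep '[{"dx":0,"dy":0,"dz":0,"rx":0,"ry":0,"rz":0},{"dx":0,"dy":0,"dz":0,"rx":0,"ry":0,"rz":0},{"dx":0,"dy":0,"dz":0,"rx":0,"ry":0,"rz":0},{"dx":0,"dy":0,"dz":0,"rx":0,"ry":0,"rz":0}]'
python3 - <<'E'
from h import *
s,r=st();print(s['t'],s['position'],r,s['force'])
a=snap('scene','s1');b=snap('top','t1');c=snap('wrist','w3')
for k in(a,b,c):print(proj(k,[.5657,.1402,.095]),proj(k,s['position']-[0,0,.0345]))
f=lambda i,u,v,d:cv2.resize(i['pixels'][v-d*3//4:v+d*3//4,u-d:u+d,::-1],(400,300),interpolation=cv2.INTER_CUBIC)
cv2.imwrite('pics/c3.png',np.vstack([np.hstack([f(a,368,220,40),f(b,268,220,40)]),np.hstack([f(c,320,200,120),f(c,320,240,60)])]))
E
```

```text
t: 5.75
position: [0.5654, 0.1408, 0.1696]
ee_rot: [2.752, 1.515, -0.0]
force: [-0.1, 0.4, -2.5]
gripper_width: 0.0175
grasp_force: 45.0
t: 6.25
position: [0.5656, 0.1393, 0.1695]
ee_rot: [2.754, 1.512, -0.0]
force: [0.6, -0.2, -1.1]
gripper_width: 0.0177
grasp_force: 45.0
6.25 [0.56563721 0.13933147 0.16954449] [[ 5.36801631e-01  8.43708484e-01 -6.31327706e-05]
 [ 8.43708450e-01 -5.36801628e-01 -2.50661693e-04]
 [-2.45375171e-04  8.12899534e-05 -9.99999967e-01]] [ 0.63328499 -0.19955183 -1.06004817]
[367.83985536 225.72866392] [368.86972723 214.74815722]
[266.97837007 219.77357119] [265.33862789 217.85444355]
[321.72851189 212.91380691] [322.42476714 231.6226705 ]
```

View pics/c3.png

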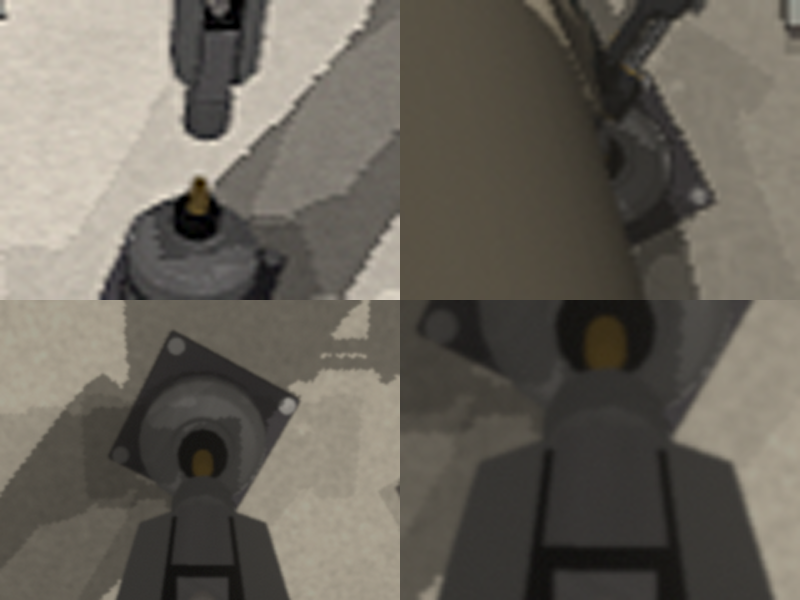

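The scene view shows the gauge mouth hanging over the stem, and the wrist view shows stem and head in line within about 1 px. I'll check the tool-x direction from the seal's far edge (v≈186.6) and the stem base's far edge (v≈200).

```bash
python3 - <<'E'
from h import *
c=load('w3');a=load('s1');S=np.array([.5657,.1402,0]);x=np.array([.537,.844,0]);y=np.array([.844,-.537,0])
for o in(-.002,0,.002):
  print(o,proj(c,S+x*(.013+o)+[0,0,.074]),proj(c,S+x*(.005+o)+[0,0,.076]),proj(c,S+x*o-y*.013+[0,0,.074]),proj(c,S+x*o+y*.013+[0,0,.074]))
# edges along column and row near the seal
g=c['pixels'].astype(int)
print([(v,*g[v,321]) for v in range(176,222)])
print([(u,g[203,u].sum()) for u in range(298,348)])
s,r=st();print(s['position'],togo([*S[:2],.1695]),s['force'],s['t'])
E
```

```text
-0.002 [321.72136253 192.94594472] [321.70397848 202.7855332 ] [306.36253587 207.80927874] [337.01308496 207.86155776]
0 [321.72656191 190.62208829] [321.70913955 200.48273377] [306.33839039 205.54252266] [337.04737108 205.59497247]
0.002 [321.73178143 188.28924021] [321.71432059 198.17103394] [306.31415181 203.26710726] [337.08178911 203.31972878]
[(176, np.int64(84), np.int64(82), np.int64(79)), (177, np.int64(83), np.int64(81), np.int64(77)), (178, np.int64(82), np.int64(80), np.int64(76)), (179, np.int64(76), np.int64(75), np.int64(71)), (180, np.int64(65), np.int64(63), np.int64(61)), (181, np.int64(56), np.int64(55), np.int64(52)), (182, np.int64(57), np.int64(56), np.int64(53)), (183, np.int64(63), np.int64(62), np.int64(59)), (184, np.int64(64), np.int64(62), np.int64(59)), (185, np.int64(58), np.int64(57), np.int64(54)), (186, np.int64(54), np.int64(52), np.int64(49)), (187, np.int64(39), np.int64(38), np.int64(36)), (188, np.int64(26), np.int64(24), np.int64(22)), (189, np.int64(22), np.int64(21), np.int64(20)), (190, np.int64(22), np.int64(21), np.int64(17)), (191, np.int6
[... 2002 characters left out ...]
 (321, np.int64(128)), (322, np.int64(129)), (323, np.int64(129)), (324, np.int64(127)), (325, np.int64(123)), (326, np.int64(106)), (327, np.int64(85)), (328, np.int64(65)), (329, np.int64(63)), (330, np.int64(66)), (331, np.int64(61)), (332, np.int64(66)), (333, np.int64(69)), (334, np.int64(61)), (335, np.int64(79)), (336, np.int64(109)), (337, np.int64(145)), (338, np.int64(161)), (339, np.int64(163)), (340, np.int64(158)), (341, np.int64(166)), (342, np.int64(169)), (343, np.int64(185)), (344, np.int64(204)), (345, np.int64(216)), (346, np.int64(220)), (347, np.int64(223))]
[0.56563954 0.13987778 0.16952058] [ 0.03044094 -0.01217324  0.00205733] [ 0.69383241 -0.49354452 -1.32383981] 6.4
```

```bash
python3 -m creep '[{"dx":0.15,"dy":0,"dz":0.5,"rx":0,"ry":0,"rz":0},{"dx":0.15,"dy":0,"dz":1.5,"rx":0,"ry":0,"rz":0},{"dx":0.15,"dy":0,"dz":2.5,"rx":0,"ry":0,"rz":0},{"dx":0.15,"dy":0,"dz":3.5,"rx":0,"ry":0,"rz":0},{"dx":0.15,"dy":0,"dz":4.1,"rx":0,"ry":0,"rz":0},{"dx":0.15,"dy":0,"dz":4.3,"rx":0,"ry":0,"rz":0},{"dx":0.15,"dy":0,"dz":4.3,"rx":0,"ry":0,"rz":0},{"dx":0.15,"dy":0,"dz":4.3,"rx":0,"ry":0,"rz":0}]'
python3 - <<'E'
from h import *
s,r=st();print(s['t'],s['position'],togo([.5663,.1412,.1085]),s['force'],s['torque'])
a=snap('scene','s2')
cv2.imwrite('pics/s2c.png',cv2.resize(a['pixels'][180:270,310:430,::-1],(720,540),interpolation=cv2.INTER_CUBIC))
for z in(.095,.074):print((proj(a,[.5663,.1412,z])-[310,180]+.5)*6)
print((proj(a,s['position']-[0,0,.0345])-[310,180]+.5)*6)
E
```

```text
t: 7.4
position: [0.5667, 0.1414, 0.1268]
ee_rot: [2.753, 1.513, 0.001]
force: [-0.8, -0.2, -0.6]
gripper_width: 0.0179
grasp_force: 45.0
7.4 [0.56673883 0.14140455 0.12684539] [-0.04180803 -0.02710942  1.83450083] [-0.84976407 -0.24609267 -0.63332163] [-0.05543643 -0.05018874 -0.0219685 ]
[350.64046237 279.28281149]
[346.85386083 311.78839368]
[349.75953721 284.16657928]
```

View pics/s2c.png

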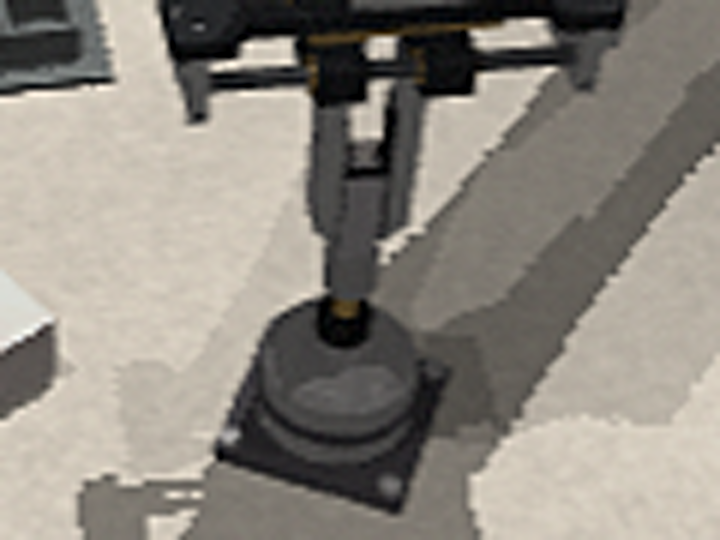

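The stem tip has disappeared inside the head with little force, so it has entered the mouth. The seal centre (343,325) looks slightly left of the head centre (352,290), so I'll quantify that.

```bash
python3 - <<'E'
from h import *
a=load('s2');g=a['pixels'].astype(int)
for v in(224,226,228,229,230,231,232,233,234,235):print(v,[int(x) for x in g[v,358:380].sum(1)],[int(x) for x in (g[v,358:380,0]-g[v,358:380,2])])
for P in([.5663,.1412,.085],[.5663,.1412,.074],[.56674,.1414,.098],[.5663+.00844,.1412-.00537,.085],[.5663+.00537,.1412+.00844,.085]):print(proj(a,P))
c=snap('wrist','w4');g=c['pixels'].astype(int)
print([(u,int(g[203,u].sum())) for u in range(300,344)])
for P in([.5663,.1412,.074],[.56674,.1414,.092]):print(proj(c,P))
E
```

```text
224 [558, 555, 556, 568, 592, 503, 137, 180, 193, 201, 207, 203, 194, 183, 220, 283, 312, 320, 319, 317, 321, 311] [23, 22, 20, 20, 21, 17, 0, 1, 3, 3, 2, 3, 2, 0, 4, 8, 13, 11, 13, 11, 11, 11]
226 [545, 564, 562, 548, 582, 500, 132, 182, 199, 196, 205, 204, 201, 185, 222, 299, 321, 323, 317, 323, 316, 316] [20, 20, 19, 20, 22, 18, 0, 0, 4, 3, 2, 3, 2, 3, 6, 11, 11, 14, 13, 11, 14, 12]
228 [578, 587, 590, 591, 601, 555, 347, 186, 193, 205, 199, 197, 195, 196, 270, 334, 323, 306, 307, 309, 311, 329] [21, 22, 24, 23, 23, 21, 9, 0, 1, -2, 0, 0, 1, 3, 9, 13, 13, 11, 11, 13, 11, 10]
229 [583, 613, 629, 579, 455, 310, 86, 120, 197, 207, 207, 210, 195, 267, 350, 336, 310, 308, 311, 308, 305, 338] [21, 21, 25, 23, 15, 11, 1, 4, 7, -2, -4, -2, -1, 10, 14, 13, 13, 10, 12, 13, 13, 14]
230 [598, 533, 297, 136, 143, 42, 0, 53, 145, 192, 181, 138, 0, 185, 325, 330, 320, 324, 327, 318, 335, 374] [22, 21, 7, -1, -2, -2, 0, 23, 45, 45, 39, 32, 0, 6, 10, 13, 11, 11, 12, 11, 13, 16]
231 [286, 138, 162, 189, 155, 18, 7, 108, 191, 180, 172, 106, 2, 56, 163, 243, 296, 324, 316, 308, 337, 370] [10, -1, 1, 
[... 807 characters left out ...]
4668896]
[367.3089768  231.46473228]
[367.96386125 225.37972131]
[363.92347444 228.96798593]
[368.39776154 231.41021236]
[(300, 168), (301, 163), (302, 162), (303, 153), (304, 151), (305, 158), (306, 160), (307, 166), (308, 172), (309, 171), (310, 168), (311, 169), (312, 158), (313, 156), (314, 149), (315, 145), (316, 131), (317, 117), (318, 107), (319, 98), (320, 85), (321, 82), (322, 87), (323, 93), (324, 106), (325, 121), (326, 137), (327, 149), (328, 155), (329, 158), (330, 164), (331, 171), (332, 169), (333, 169), (334, 172), (335, 165), (336, 163), (337, 154), (338, 154), (339, 159), (340, 166), (341, 167), (342, 169), (343, 171)]
[321.70036499 222.88250462]
[322.14169285 230.9696651 ]
```

Aligned to within about 0.5 mm. Push down slowly.

```bash
python3 -m creep '[{"dx":-0.03,"dy":0,"dz":0.2,"rx":0,"ry":0,"rz":0},{"dx":-0.03,"dy":0,"dz":0.4,"rx":0,"ry":0,"rz":0},{"dx":-0.03,"dy":0,"dz":0.6,"rx":0,"ry":0,"rz":0},{"dx":-0.03,"dy":0,"dz":0.8,"rx":0,"ry":0,"rz":0},{"dx":-0.03,"dy":0,"dz":1.0,"rx":0,"ry":0,"rz":0},{"dx":-0.03,"dy":0,"dz":1.2,"rx":0,"ry":0,"rz":0},{"dx":-0.03,"dy":0,"dz":1.4,"rx":0,"ry":0,"rz":0},{"dx":-0.03,"dy":0,"dz":1.5,"rx":0,"ry":0,"rz":0},{"dx":-0.03,"dy":0,"dz":1.5,"rx":0,"ry":0,"rz":0},{"dx":-0.03,"dy":0,"dz":1.5,"rx":0,"ry":0,"rz":0}]'
python3 -m creep '[{"dx":0,"dy":0,"dz":0.05,"rx":0,"ry":0,"rz":0},{"dx":0,"dy":0,"dz":0.1,"rx":0,"ry":0,"rz":0},{"dx":0,"dy":0,"dz":0.15,"rx":0,"ry":0,"rz":0},{"dx":0,"dy":0,"dz":0.2,"rx":0,"ry":0,"rz":0},{"dx":0,"dy":0,"dz":0.2,"rx":0,"ry":0,"rz":0}]'
```

```text
t: 8.75
position: [0.5664, 0.1411, 0.1125]
ee_rot: [2.753, 1.513, 0.001]
force: [-2.7, -1.0, 8.7]
gripper_width: 0.0179
grasp_force: 45.0
t: 9.38
position: [0.5664, 0.1411, 0.1108]
ee_rot: [2.753, 1.513, 0.001]
force: [-3.4, -1.6, 11.5]
gripper_width: 0.0174
grasp_force: 45.0
```

```bash
python3 -m creep '[{"dx":-0.03,"dy":-0.03,"dz":0.05,"rx":0,"ry":0,"rz":0},{"dx":-0.05,"dy":-0.04,"dz":0.1,"rx":0,"ry":0,"rz":0},{"dx":-0.05,"dy":-0.04,"dz":0.15,"rx":0,"ry":0,"rz":0},{"dx":-0.05,"dy":-0.04,"dz":0.15,"rx":0,"ry":0,"rz":0}]'
python3 -m creep '[{"dx":0,"dy":0,"dz":0.05,"rx":0,"ry":0,"rz":0},{"dx":0,"dy":0,"dz":0.1,"rx":0,"ry":0,"rz":0},{"dx":0,"dy":0,"dz":0.1,"rx":0,"ry":0,"rz":0}]'
```

```text
t: 9.88
position: [0.5663, 0.1411, 0.1096]
ee_rot: [2.753, 1.513, 0.003]
force: [-2.1, -0.6, 12.0]
gripper_width: 0.0177
grasp_force: 45.0
t: 10.25
position: [0.5663, 0.1411, 0.1086]
ee_rot: [2.753, 1.513, 0.003]
force: [-3.4, -1.5, 13.4]
gripper_width: 0.0175
grasp_force: 45.0
```

```bash
python3 -m creep '[{"dx":-0.02,"dy":-0.02,"dz":0.04,"rx":0,"ry":0,"rz":0},{"dx":-0.02,"dy":-0.02,"dz":0.07,"rx":0,"ry":0,"rz":0},{"dx":-0.02,"dy":-0.02,"dz":0.07,"rx":0,"ry":0,"rz":0}]'
python3 -m creep '[{"dx":0,"dy":0,"dz":0.02,"rx":0,"ry":0,"rz":0},{"dx":0,"dy":0,"dz":0.04,"rx":0,"ry":0,"rz":0},{"dx":0,"dy":0,"dz":0.04,"rx":0,"ry":0,"rz":0}]'
```

```text
t: 10.62
position: [0.5663, 0.1411, 0.1082]
ee_rot: [2.752, 1.513, 0.004]
force: [-3.2, -1.6, 14.9]
gripper_width: 0.0178
grasp_force: 45.0
t: 11.0
position: [0.5663, 0.1411, 0.108]
ee_rot: [2.752, 1.513, 0.004]
force: [-3.7, -0.2, 15.0]
gripper_width: 0.0177
grasp_force: 45.0
```

```bash
python3 -m creep '[{"dx":0,"dy":0,"dz":0.03,"rx":0,"ry":0,"rz":0},{"dx":0,"dy":0,"dz":0.06,"rx":0,"ry":0,"rz":0},{"dx":0,"dy":0,"dz":0.06,"rx":0,"ry":0,"rz":0}]'
python3 -m creep '[{"dx":0,"dy":0,"dz":0.02,"rx":0,"ry":0,"rz":0},{"dx":0,"dy":0,"dz":0.03,"rx":0,"ry":0,"rz":0},{"dx":0,"dy":0,"dz":0.03,"rx":0,"ry":0,"rz":0}]'
```

```text
t: 11.38
position: [0.5663, 0.1411, 0.1076]
ee_rot: [2.752, 1.513, 0.004]
force: [-4.1, -1.4, 17.4]
gripper_width: 0.0177
grasp_force: 45.0
t: 11.75
position: [0.5663, 0.1411, 0.1074]
ee_rot: [2.752, 1.513, 0.004]
force: [-4.1, -1.5, 17.6]
gripper_width: 0.0176
grasp_force: 45.0
```

```bash
python3 -m creep '[{"dx":0,"dy":0,"dz":0.03,"rx":0,"ry":0,"rz":0},{"dx":0,"dy":0,"dz":0.03,"rx":0,"ry":0,"rz":0},{"dx":0,"dy":0,"dz":0.03,"rx":0,"ry":0,"rz":0},{"dx":0,"dy":0,"dz":0.03,"rx":0,"ry":0,"rz":0}]'
```

```text
t: 12.25
position: [0.5664, 0.1411, 0.1072]
ee_rot: [2.752, 1.513, 0.004]
force: [-3.6, -1.3, 19.5]
gripper_width: 0.0177
grasp_force: 45.0
```

```bash
Z='{}'; python3 -m creep '[{"dx":0,"dy":0,"dz":0,"rx":0,"ry":0,"rz":0},{"dx":0,"dy":0,"dz":0,"rx":0,"ry":0,"rz":0},{"dx":0,"dy":0,"dz":0,"rx":0,"ry":0,"rz":0},{"dx":0,"dy":0,"dz":0,"rx":0,"ry":0,"rz":0},{"dx":0,"dy":0,"dz":0,"rx":0,"ry":0,"rz":0},{"dx":0,"dy":0,"dz":0,"rx":0,"ry":0,"rz":0},{"dx":0,"dy":0,"dz":0,"rx":0,"ry":0,"rz":0},{"dx":0,"dy":0,"dz":0,"rx":0,"ry":0,"rz":0}]'; python3 -m creep '[{"dx":0,"dy":0,"dz":0,"rx":0,"ry":0,"rz":0},{"dx":0,"dy":0,"dz":0,"rx":0,"ry":0,"rz":0},{"dx":0,"dy":0,"dz":0,"rx":0,"ry":0,"rz":0},{"dx":0,"dy":0,"dz":0,"rx":0,"ry":0,"rz":0},{"dx":0,"dy":0,"dz":0,"rx":0,"ry":0,"rz":0},{"dx":0,"dy":0,"dz":0,"rx":0,"ry":0,"rz":0},{"dx":0,"dy":0,"dz":0,"rx":0,"ry":0,"rz":0},{"dx":0,"dy":0,"dz":0,"rx":0,"ry":0,"rz":0},{"dx":0,"dy":0,"dz":0,"rx":0,"ry":0,"rz":0},{"dx":0,"dy":0,"dz":0,"rx":0,"ry":0,"rz":0}]'
python3 - <<'E'
from h import *
s,r=st();print(s['t'],s['position'],r,s['force'])
a=snap('scene','s3')
cv2.imwrite('pics/s3c.png',cv2.resize(a['pixels'][180:270,310:430,::-1],(720,540),interpolation=cv2.INTER_CUBIC))
for z in(.076,.082,.086,.090):print(z,(proj(a,s['position']+[0,0,z-.0345])-[310,180]+.5)*6)
E
```

```text
t: 13.25
position: [0.5663, 0.1411, 0.1072]
ee_rot: [2.752, 1.513, 0.004]
force: [-3.6, -1.5, 19.1]
gripper_width: 0.0179
grasp_force: 45.0
t: 14.5
position: [0.5663, 0.1411, 0.1072]
ee_rot: [2.752, 1.513, 0.004]
force: [-4.7, -1.7, 19.6]
gripper_width: 0.0179
grasp_force: 45.0
14.5 [0.56631594 0.14109786 0.10720496] [[ 5.36061036e-01  8.44175200e-01  2.60699607e-03]
 [ 8.44177438e-01 -5.36063701e-01  4.02494631e-04]
 [ 1.73729195e-03  1.98500558e-03 -9.99996521e-01]] [-4.66239386 -1.71117585 19.59948083]
0.076 [360.62249585 191.52836513]
0.082 [361.80518596 181.31189083]
0.086 [362.59904176 174.45134062]
0.09 [363.39725291 167.5507533 ]
```

View pics/s3c.png

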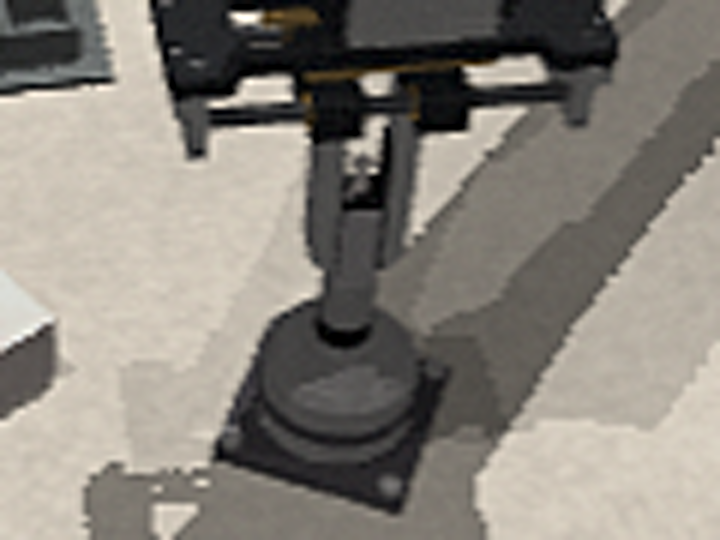

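The gauge is seated on the seal and the rod is well out: its white tip reaches about (363,150), against about 181 in the pushed-in state. The push was held for over 2 s at about 20 N. Now lift and go back.

```bash
python3 -m creep '[{"dx":0,"dy":0,"dz":-0.4,"rx":0,"ry":0,"rz":0},{"dx":0,"dy":0,"dz":-1,"rx":0,"ry":0,"rz":0},{"dx":0,"dy":0,"dz":-2,"rx":0,"ry":0,"rz":0},{"dx":0,"dy":0,"dz":-3.5,"rx":0,"ry":0,"rz":0},{"dx":0,"dy":0,"dz":-5,"rx":0,"ry":0,"rz":0},{"dx":0,"dy":0,"dz":-6.2,"rx":0,"ry":0,"rz":0},{"dx":0,"dy":0,"dz":-6.5,"rx":0,"ry":0,"rz":0}]' && python3 -m creep '[{"dx":-2,"dy":0.78,"dz":0,"rx":0,"ry":0,"rz":0},{"dx":-5,"dy":1.96,"dz":0,"rx":0,"ry":0,"rz":0},{"dx":-9,"dy":3.52,"dz":0,"rx":0,"ry":0,"rz":0},{"dx":-13,"dy":5.09,"dz":0,"rx":0,"ry":0,"rz":0},{"dx":-17,"dy":6.65,"dz":0,"rx":0,"ry":0,"rz":0},{"dx":-21,"dy":8.22,"dz":0,"rx":0,"ry":0,"rz":0},{"dx":-24.5,"dy":9.59,"dz":0,"rx":0,"ry":0,"rz":0},{"dx":-27,"dy":10.57,"dz":0,"rx":0,"ry":0,"rz":0},{"dx":-28.2,"dy":11.04,"dz":0,"rx":0,"ry":0,"rz":0},{"dx":-28.2,"dy":11.04,"dz":0,"rx":0,"ry":0,"rz":0},{"dx":-28.2,"dy":11.04,"dz":0,"rx":0,"ry":0,"rz":0},{"dx":-28.2,"dy":11.04,"dz":0,"rx":0,"ry":0,"rz":0}]' && python3 -m creep '[{"dx":0,"dy":0,"dz":0,"rx":0,"ry":0,"rz":0},{"dx":0,"dy":0,"dz":0,"rx":0,"ry":0,"rz":0}]'
python3 - <<'E'
from h import *
s,r=st();print(s['t'],s['position'],r,togo([.5085,-.1563,.0400]),s['force'],s['qvel'].max() if hasattr(s['qvel'],'max') else max(s['qvel']))
E
```

```text
t: 15.42
position: [0.5659, 0.141, 0.1708]
ee_rot: [2.753, 1.513, 0.003]
force: [0.2, 0.7, -1.1]
gripper_width: 0.0179
grasp_force: 45.0
t: 16.92
position: [0.5078, -0.155, 0.1697]
ee_rot: [-2.751, -1.516, -0.001]
force: [-0.2, 0.6, -1.2]
gripper_width: 0.0178
grasp_force: 45.0
t: 17.18
position: [0.5076, -0.156, 0.1697]
ee_rot: [-2.753, -1.514, -0.0]
force: [-0.7, -0.3, -1.5]
gripper_width: 0.0175
grasp_force: 45.0
17.175 [ 0.50757939 -0.15601085  0.16971529] [[ 5.35312278e-01  8.44654226e-01  5.82514633e-05]
 [ 8.44654226e-01 -5.35312280e-01  3.41552412e-05]
 [ 6.00320925e-05  3.09186247e-05 -9.99999998e-01]] [ 0.0240794   0.0928367  12.97153288] [-0.67579124 -0.27997096 -1.49572878] 0.004622281211390005
```

```bash
python3 -m creep '[{"dx":0.02,"dy":0.09,"dz":1.5,"rx":0,"ry":0,"rz":0},{"dx":0.02,"dy":0.09,"dz":4,"rx":0,"ry":0,"rz":0},{"dx":0.02,"dy":0.09,"dz":6.5,"rx":0,"ry":0,"rz":0},{"dx":0.02,"dy":0.09,"dz":8.5,"rx":0,"ry":0,"rz":0},{"dx":0.02,"dy":0.09,"dz":10.5,"rx":0,"ry":0,"rz":0},{"dx":0.02,"dy":0.09,"dz":11.8,"rx":0,"ry":0,"rz":0},{"dx":0.02,"dy":0.09,"dz":12.4,"rx":0,"ry":0,"rz":0},{"dx":0.02,"dy":0.09,"dz":12.7,"rx":0,"ry":0,"rz":0},{"dx":0.02,"dy":0.09,"dz":12.9,"rx":0,"ry":0,"rz":0},{"dx":0.02,"dy":0.09,"dz":12.9,"rx":0,"ry":0,"rz":0}]'; python3 -m creep '[{"dx":0,"dy":0,"dz":0.04,"rx":0,"ry":0,"rz":0},{"dx":0,"dy":0,"dz":0.04,"rx":0,"ry":0,"rz":0},{"dx":0,"dy":0,"dz":0.04,"rx":0,"ry":0,"rz":0}]'
```

```text
t: 18.42
position: [0.5086, -0.1568, 0.041]
ee_rot: [2.753, 1.513, 0.001]
force: [0.2, 0.3, -2.1]
gripper_width: 0.0175
grasp_force: 45.0
t: 18.8
position: [0.5084, -0.1568, 0.0404]
ee_rot: [2.753, 1.513, 0.0]
force: [0.3, 1.0, -1.4]
gripper_width: 0.0177
grasp_force: 45.0
```

Not on the floor yet, so lower in small steps until it touches.

```bash
python3 -m creep '[{"dx":0,"dy":0,"dz":0.05,"rx":0,"ry":0,"rz":0},{"dx":0,"dy":0,"dz":0.08,"rx":0,"ry":0,"rz":0},{"dx":0,"dy":0,"dz":0.08,"rx":0,"ry":0,"rz":0}]'; python3 -m creep '[{"dx":0,"dy":0,"dz":0.03,"rx":0,"ry":0,"rz":0},{"dx":0,"dy":0,"dz":0.03,"rx":0,"ry":0,"rz":0},{"dx":0,"dy":0,"dz":0.03,"rx":0,"ry":0,"rz":0}]'
```

```text
t: 19.18
position: [0.5083, -0.1567, 0.0395]
ee_rot: [2.753, 1.513, -0.0]
force: [0.0, 0.1, -0.9]
gripper_width: 0.0177
grasp_force: 45.0
t: 19.55
position: [0.5083, -0.1567, 0.0395]
ee_rot: [2.753, 1.513, 0.0]
force: [-0.7, 1.0, 5.5]
gripper_width: 0.0177
grasp_force: 45.0
```

```bash
python3 -m creep '[{"dx":0,"dy":0,"dz":-0.03,"rx":0,"ry":0,"rz":0},{"dx":0,"dy":0,"dz":-0.03,"rx":0,"ry":0,"rz":0}]' - 10; python3 -m creep '[{"dx":0,"dy":0,"dz":0,"rx":0,"ry":0,"rz":0},{"dx":0,"dy":0,"dz":0,"rx":0,"ry":0,"rz":0},{"dx":0,"dy":0,"dz":0,"rx":0,"ry":0,"rz":0},{"dx":0,"dy":0,"dz":0,"rx":0,"ry":0,"rz":0},{"dx":0,"dy":0,"dz":0,"rx":0,"ry":0,"rz":0},{"dx":0,"dy":0,"dz":0,"rx":0,"ry":0,"rz":0}]' 6; python3 -m creep '[{"dx":0,"dy":0,"dz":-1,"rx":0,"ry":0,"rz":0},{"dx":0,"dy":0,"dz":-3,"rx":0,"ry":0,"rz":0},{"dx":0,"dy":0,"dz":-6,"rx":0,"ry":0,"rz":0},{"dx":0,"dy":0,"dz":-10,"rx":0,"ry":0,"rz":0},{"dx":0,"dy":0,"dz":-14,"rx":0,"ry":0,"rz":0},{"dx":0,"dy":0,"dz":-16,"rx":0,"ry":0,"rz":0},{"dx":0,"dy":0,"dz":-16,"rx":0,"ry":0,"rz":0},{"dx":0,"dy":0,"dz":-16,"rx":0,"ry":0,"rz":0}]'
python3 - <<'E'
from h import *
a=snap('scene','s4');c=snap('wrist','w5')
f=lambda i:cv2.resize(i,(400,300),interpolation=cv2.INTER_CUBIC)
cv2.imwrite('pics/c5.png',np.hstack([f(a['pixels'][145:205,277:357,::-1]),f(c['pixels'][110:230,240:400,::-1])]))
E
```

```text
t: 19.8
position: [0.5084, -0.1568, 0.0395]
ee_rot: [2.753, 1.513, 0.0]
force: [-0.3, 0.4, 2.8]
gripper_width: 0.0178
grasp_force: 10.0
t: 20.55
position: [0.5084, -0.1568, 0.0395]
ee_rot: [2.753, 1.513, 0.0]
force: [0.7, -0.4, 0.2]
gripper_width: 0.0603
grasp_force: 0.0
t: 21.55
position: [0.5076, -0.1566, 0.1989]
ee_rot: [-2.752, -1.513, 0.001]
force: [-0.7, -0.3, 0.6]
gripper_width: 0.06
grasp_force: 0.0
```

View pics/c5.png

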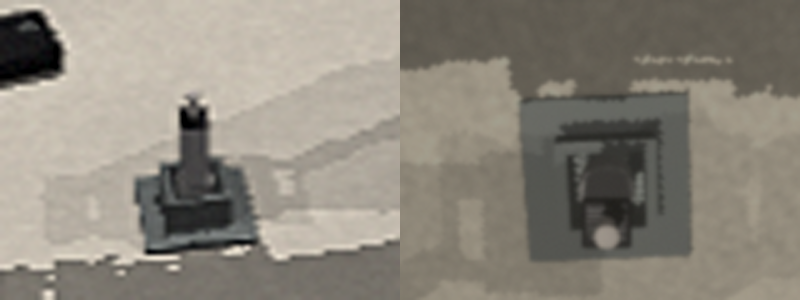

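The gauge stands upright and centred in its stand. A quick numeric check confirms whether the rod is still out.

```bash
python3 - <<'E'
from h import *
c=load('w5');g=c['pixels'].astype(int).sum(2)[185:225,310:336]
m=g>330;ys,xs=np.nonzero(m);print('bright',xs.mean()+310,ys.mean()+185,m.sum())
for z in(.081,.087,.091,.095,.099,.103):print(z,proj(c,[.5084,-.1567,z]))
E
```

```text
bright 322.7307692307692 215.98901098901098 364
0.081 [323.07237147 198.86747185]
0.087 [323.09480508 200.59272072]
0.091 [323.11024544 201.78015239]
0.095 [323.1260913  202.99876682]
0.099 [323.14235886 204.24980873]
0.103 [323.15906517 205.53458998]
```

```bash
python3 -c "from workcell import hand_in; print(hand_in())"
```

```text
the job is handed in; nothing more can be done
None
```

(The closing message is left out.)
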